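Sweep the offcuts off the work board into the offcut tray

TASK

Sweep the three bare-wood offcuts across the green work board and over its edge, so that all three end up lying inside the grey tray that stands against the board. Push them with the fingertips, never pick them up, and leave everything else where it stands, above all the red toy car and the blue peg doll on the board.

Things in the scene. Friction and masses are not known exactly. Their poses are not given: they have to be found in the camera images.
- board: Fixed flat work board with a green top, 290 mm along its x by 300 mm along its y, top 40 mm above the bench. Origin: centre of its underside, on the bench. The trays stand against its two long (+y and -y) sides. The offcuts, the car and the doll start on it spread along its x (about 52 mm from centre to centre), each at some y within 75 mm of the middle.
- offcut_tray: Grey open tray, fixed, the target: 320 mm along its x by 110 mm along its y, 36 mm high, walls and floor about 4 mm, open above. Its x axis is parallel to the board's x; it stands 2 mm clear of the board's +y or -y side (either may be drawn), level with the board's middle, its rim 4 mm lower than the board's top, so that what is pushed over that edge of the board drops in. Origin: centre of its underside.
- parts_tray: Orange tray of the same size and build on the opposite side of the board, with black wheels and a dowel in it. No offcut belongs in it. Origin: centre of its underside.
- offcut_long: Bare-wood block 38 x 26 x 20 mm (its x, y, z), loose, about 16 g, lying on the board. Origin: its centre, 10 mm above the board's top.
- offcut_square: Bare-wood block 30 x 30 x 20 mm, loose, about 16 g, lying on the board. Origin: its centre, 10 mm above the board's top.
- offcut_round: Bare-wood disc (hole-saw plug) 34 mm across, 20 mm high, loose, about 16 g, lying flat on the board. Origin: its centre, 10 mm above the board's top.
- toy_car: Red wooden toy car with black wheels on the board, to be left alone: 28 mm along its x, 60 mm along its y, 37 mm high, its length nearly along the board's y. Origin: centre of its underside.
- peg_doll: Small wooden doll on the board, to be left alone: blue body 27 mm across, round bare-wood head, 56 mm tall in all. Origin: centre of its underside.
- glue_bottle: White glue bottle, orange collar and black nozzle, 50 mm across, 150 mm tall, standing on the bench at the robot's left. Leave alone. Origin: centre of its underside.
- sanding_block: Cork sanding block 110 x 62 x 32 mm on the bench at the robot's left. Leave alone. Origin: centre of its underside.
- screw_jar: Glass jar with steel cap, 60 mm across, 75 mm tall, on the bench at the robot's right. Leave alone. Origin: centre of its underside.
- hammer: Hammer lying on the bench at the robot's right. Leave alone. Origin: centre of its underside.
There are look-alikes about, which are no part of the job. Leave any orange look-alike of the offcut_square alone. Leave any yellow look-alike of the offcut_round alone.

How it is judged:
By the outcome, as a careful person would: the job done as asked, in the order asked, and still so for the second after the job is handed in, with the robot touching nothing.
It also fails if it takes over 61 s, if anything falls off the work surface, if the arm or the gripper's body presses on something with over 40 N, if the wrist force passes 120 N, or if a joint passes its speed limit or range.

ROBOT

A 6-joint arm with a two-finger parallel gripper is mounted at the origin on the work surface. World frame = base frame: x ahead of the robot, y to its left, z up, the work surface at z = 0. Lengths are in m, angles in degrees, forces in N, time in s.
With the tool pointing down it reaches from about 0.4 to 0.825 m from the base axis. Payload 7 kg.
Tool frame: the origin (TCP) lies on the centre line of the jaws, within the pads' length; the fingertips stand 19 mm ahead of it and the grasp point (between the pads) is the TCP; z points along the fingers, y is the line along which they close (so a half turn about z gives the same grasp; the last joint's range is limited). The gripper opens to 88 mm and grips with 3 to 60 N. Pads are 19 mm wide; open, the fingers measure 130 mm over their backs; the gripper's body (78 mm by 193 mm) begins 47 mm behind the grasp point.
Start: joints at [-57.634, 20.546, 0.682, 0, -70.136, -16.507], TCP at [0.184, -0.649, 0.246] pointing down, gripper open.
Joint ranges: [-176.03, 176.03], [-82.01, 121.73], [-58.28, 71.71], [-173.87, 95.51], [-174.79, -0.11], [-173.66, 173.66]. Speed limits (degrees/s): [136.94, 136.94, 172.46, 180, 180, 180].

INTERFACE

Orientations are given as [roll, pitch, yaw] about the fixed x, y, z axes, in that order (R = Rz(yaw) Ry(pitch) Rx(roll)).
In Python, from plant import get_state, capture, close_job gives the robot as it stands.
- The arm moves only by the tool apply_moves, never from a script. Its argument "targets" is a list of rows, each a list of 7 numbers: the opening, from 0 (shut) to 1 (fully open), then the shift along the tool's x, y, z normalised to -1 to 1, where 1 is 1000 mm, then the turn, a rotation vector about the tool's x, y, z normalised to -1 to 1, where 1 is 90 degrees. In form: [[claw, tx, ty, tz, ax, ay, az], ...]. A call has 1 to 20 rows; each row shifts and turns the commanded pose from where the row before left it, along the tool's axes as they then stand; what a row does not reach is not made up. A row lasts 1/12 s, in which the tool goes at most 41.7 mm and 7.16 degrees, less where a joint would pass 70% of its speed; a pose out of reach is approached as far as the arm can. A call with a number of a shift or a turn outside -1 to 1 is refused whole. A call with a gripper value outside its range is refused whole. The fingers move at their own pace and stop on an object; "newtons" is the grip in N (left out, the last holds). Time passes only in rows, so rows that do not move let the fingers close. It gives the time, the measured TCP pose, the force, the opening and the grip force at its end, in the units of the state.
- get_state(): the state, without advancing time (a new reading comes with each control period).
- capture(name): name is "side" or "top"; returns a dict with "frame" (420x560x3 uint8, red, green, blue), "range_z" (420x560 float32, m along the optical axis (not along the pixel's ray), 0 where there is no reading), "camera_matrix" (3x3 intrinsics, pixels), "T" (4x4, takes a point from camera to world coordinates). Camera axes: x right, y down, z forward; pixel columns grow to the right and rows downward; lengths in m; the calibration is good to about 2 mm. A picture is of the moment at which its call begins.
- close_job(): hands the job in; it is judged then, once.
The state is a dict: "time_s": time; "joints": joint angles; "qd": joint speeds; "joint_torque": joint torques, N m; "tcp_pos": TCP position; "eef_rot": TCP orientation; "contact_force": force on the tool from outside, world axes, zero at the start; "moment": the same for the moment, N m; "gripper_width": finger opening in m; "gripper_force": force on a finger pad.
Only numpy, scipy, OpenCV 4.12 (cv2) and the standard library are available. Lean on these libraries where they do the work, as an engineer would, in place of code of your own. Each camera call takes 0.05 s, during which the arm holds its last target. There are 200 camera calls.

## Working session

There is one attempt and no reset: what is moved stays moved. The work goes in short steps, Python scripts to look and compute and a tool call to move; the robot and the scene stay as the last step left them, time stands still between calls to the robot, and variables do not carry over. Pictures are saved under pics/ and viewed, at most 10 in all, crops included, and the job is handed in when it is done.

Besides the shell and the picture viewer there is one more tool, called after "Emit:" as a command line: name --pt "numbers of a row" for each row, then --argument value for the rest. apply_moves: Moves the arm, as the interface text tells. Scaled input: -1 to 1 covers 1000 mm each way for a shift and 90 degrees each way for a turn. Its arguments: {"type":"object","properties":{"targets":{"type":"array","items":{"type":"array","items":{"type":"number"}}},"newtons":{"type":"number"}},"required":["targets"]}

```bash
mkdir -p pics; python3 - <<'E'
from plant import *
import cv2,numpy as np
s=get_state();print(s['time_s'],s['tcp_pos'],s['eef_rot'],s['gripper_width'])
for n in('top','side'):
    c=capture(n);np.savez(f'{n}.npz',**c);cv2.imwrite(f'pics/{n}0.png',cv2.resize(c['frame'][:,:,::-1],(800,600)))
    print(c['T'].round(3),c['camera_matrix'].round(1))
E
```

```text
0.0 [ 0.18433025 -0.64887525  0.24463521] [ 1.79907625e+02 -7.22387851e-03 -1.64145999e+02] 0.08782570853223937
[[-0.02  -0.984  0.175  0.323]
 [-1.     0.019 -0.009 -0.002]
 [ 0.006 -0.175 -0.985  1.499]
 [ 0.     0.     0.     1.   ]] [[522.4   0.  292.9]
 [  0.  522.4 211.8]
 [  0.    0.    1. ]]
[[-0.686 -0.442  0.578 -0.353]
 [-0.728  0.423 -0.54   0.834]
 [-0.006 -0.791 -0.612  1.031]
 [ 0.     0.     0.     1.   ]] [[515.6   0.  283.3]
 [  0.  515.6 211.4]
 [  0.    0.    1. ]]
```

View pics/top0.png

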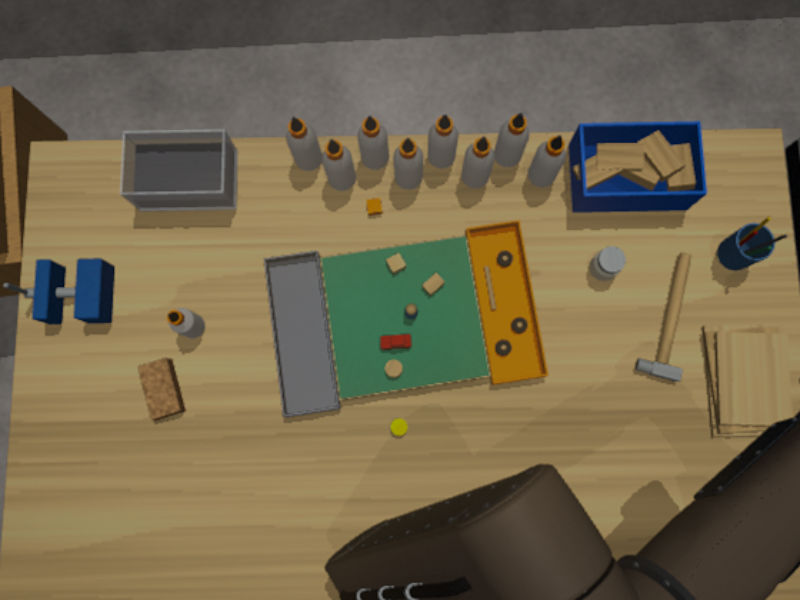

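View pics/side0.png

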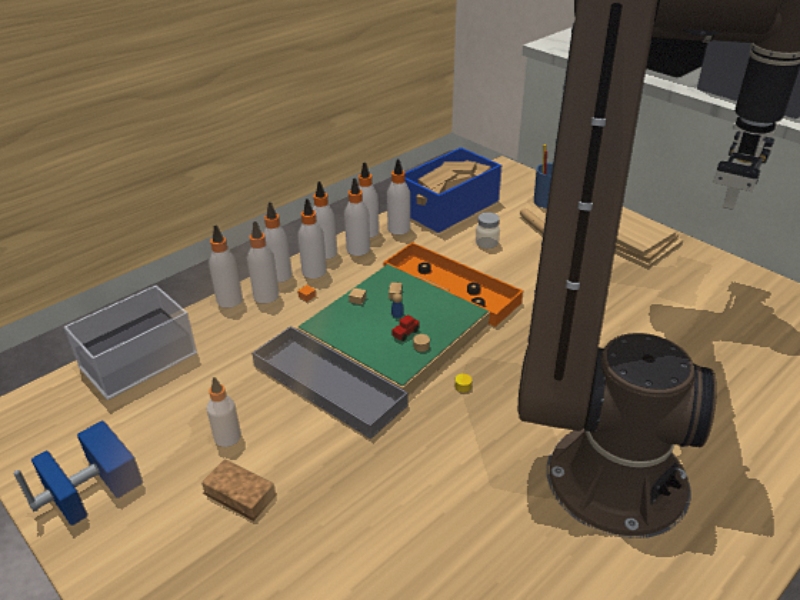

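The top view shows the grey tray on the left (+y). Along the board from far to near are the square (396,263), long (433,284), doll (411,311), car (395,341) and round (393,369). Next is an enlarged crop.

```bash
cat > h.py <<'E'
import numpy as np
def px(c,u,v,z):
    K,T=c['camera_matrix'],c['T'];d=T[:3,:3]@np.linalg.solve(K,[u,v,1]);o=T[:3,3]
    return o+d*(z-o[2])/d[2]
E
python3 - <<'E'
import cv2,numpy as np
c=np.load('top.npz');f=c['frame'][150:300,185:385]
cv2.imwrite('pics/crop.png',cv2.resize(f[:,:,::-1],(800,600),interpolation=cv2.INTER_CUBIC))
E
```

```text
(no output)
```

View pics/crop.png

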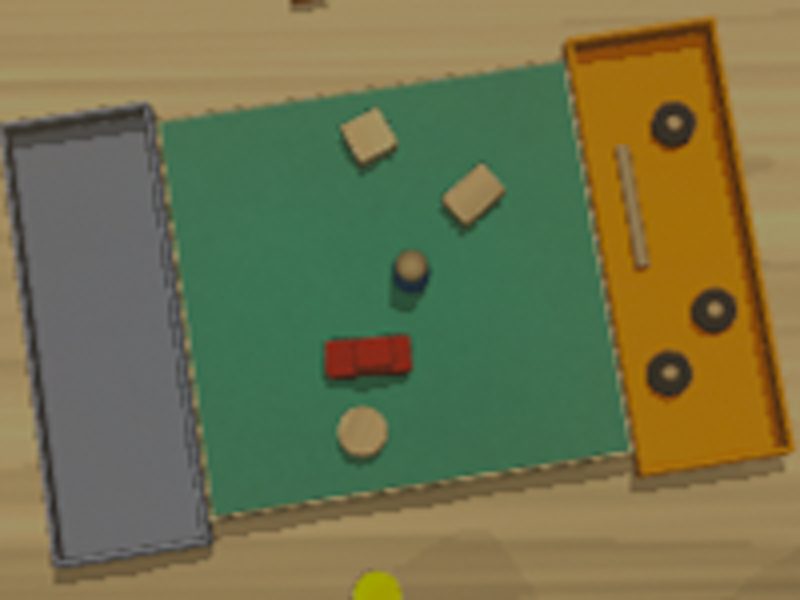

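```bash
python3 - <<'E'
import numpy as np
from h import px
c=np.load('top.npz')
P=lambda u,v,z:px(c,185+(u-1.5)/4,150+(v-1.5)/4,z)
cor=np.array([P(*q,.04) for q in[(162,123),(566,62),(630,452),(213,518)]])
cen=cor.mean(0);print(cor.round(4),cen)
ex=(cor[0]+cor[1]-cor[2]-cor[3])[:2];ex/=np.linalg.norm(ex);ey=(cor[0]+cor[3]-cor[1]-cor[2])[:2];ey/=np.linalg.norm(ey)
print('yaw',np.degrees(np.arctan2(ex[1],ex[0])),np.degrees(np.arctan2(-ey[0],ey[1])), [np.linalg.norm(cor[i]-cor[i-1]) for i in range(4)])
for n,u,v,z in[('square',368,133,.06),('long',474,192,.06),('doll',411,265,.09),('car',368,354,.07),('round',362,430,.06),('yellow',378,596,.02),
 ('carTL',327,340,.06),('carTR',408,336,.06),('carBR',411,372,.06),('carBL',327,379,.055),('trayTL',5,128,.036),('trayBL',57,562,.036),('trayBR',210,540,.036),('trayTR',150,105,.036)]:
    p=P(u,v,z);d=p[:2]-cen[:2];u_=int(185+u/4);v_=int(150+v/4)
    zz=0
    r=c['range_z'][v_,u_] if v_<420 else 0
    h=(c['T']@np.r_[np.linalg.solve(c['camera_matrix'],[u_,v_,1])*r,1])[2]
    print(n,p.round(4),'board',(d@ex).round(4),(d@ey).round(4),'h',h.round(4))
E
```

```text
[[ 0.6772  0.1759  0.04  ]
 [ 0.7168 -0.115   0.04  ]
 [ 0.4353 -0.1507  0.04  ]
 [ 0.3955  0.14    0.04  ]] [0.55620608 0.01254165 0.04      ]
yaw 7.254461025464416 7.779417794739392 [np.float64(0.28399771172370775), np.float64(0.2935605441392378), np.float64(0.2837500579119557), np.float64(0.29344854245922275)]
square [0.6623 0.0281 0.06  ] board 0.1072 0.001 h 0.0615
long [ 0.6184 -0.0458  0.06  ] board 0.0543 -0.0662 h 0.0624
doll [ 0.5621 -0.0006  0.09  ] board 0.0042 -0.0138 h 0.0984
car [0.5039 0.0302 0.07  ] board -0.0496 0.0246 h 0.081
round [0.4526 0.0354 0.06  ] board -0.0999 0.0366 h 0.0621
yellow [0.3401 0.0269 0.02  ] board -0.2126 0.0435 h 0.0195
carTL [0.5155 0.0587 0.06  ] board -0.0345 0.0513 h 0.0624
carTR [0.5172 0.0025 0.06  ] board -0.0399 -0.0047 h 0.0435
carBR [0.4921 0.0009 0.06  ] board -0.0651 -0.0029 h 0.039
carBL [0.4889 0.0593 0.055 ] board -0.0608 0.0554 h 0.0453
trayTL [0.6766 0.2889 0.036 ] board 0.1544 0.2576 h 0.0251
trayBL [0.3676 0.2483 0.036 ] board -0.1573 0.2591 h 0.0372
trayBR [0.3806 0.1425 0.036 ] board -0.1578 0.1525 h 0.0242
trayTR [0.6916 0.185  0.036 ] board 0.1561 0.1526 h 0.0257
```

Measured board centre is (0.556, 0.0125) with yaw 7.5°, and the heights and sizes agree with those given. I'll use nearly closed fingers (about 10 mm gap) as a 52 mm pusher, with tool x along −board y and tool y along −board x.

Emit:
apply_moves --pt "0.11 0 0 0 0 0 -0.0755" --pt "0.11 0 0 0 0 0 -0.0755" --pt "0.11 0 0 0 0 0 -0.0755" --pt "0.11 0 0 0 0 0 -0.0755" --pt "0.11 0 0 0 0 0 -0.0755" --pt "0.11 0 0 0 0 0 -0.0755" --pt "0.11 0 0 0 0 0 -0.0755" --pt "0.11 0 0 0 0 0 -0.0755" --pt "0.11 0 0 0 0 0 -0.0755" --pt "0.11 0 0 0 0 0 -0.0755" --pt "0.11 0 0 0 0 0 -0.0755" --pt "0.11 0 0 0 0 0 -0.0755" --pt "0.11 -0.02 -0.02 0 0 0 0" --pt "0.11 -0.02 -0.02 0 0 0 0" --pt "0.11 -0.02 -0.02 0 0 0 0" --pt "0.11 -0.02 -0.02 0 0 0 0" --pt "0.11 -0.02 -0.02 0 0 0 0" --pt "0.11 -0.02 -0.02 0 0 0 0" --pt "0.11 -0.02 -0.02 0 0 0 0" --pt "0.11 -0.02 -0.02 0 0 0 0"

```text
time_s: 1.77
tcp_pos: [0.3229, -0.4687, 0.2452]
eef_rot: [180.0, 0.0, -82.6]
contact_force: [-0.3, -0.5, 0.1]
gripper_width: 0.0097
gripper_force: 0.0
```

Emit:
apply_moves --pt "0.11 -0.02 -0.02 0 0 0 0" --pt "0.11 -0.02 -0.02 0 0 0 0" --pt "0.11 -0.02 -0.02 0 0 0 0" --pt "0.11 -0.02 -0.02 0 0 0 0" --pt "0.11 -0.02 -0.02 0 0 0 0" --pt "0.11 -0.02 -0.02 0 0 0 0" --pt "0.11 -0.02 -0.02 0 0 0 0" --pt "0.11 -0.02 -0.02 0 0 0 0" --pt "0.11 -0.02 -0.02 0 0 0 0" --pt "0.11 -0.02 -0.02 0 0 0 0" --pt "0.11 -0.02 -0.02 0 0 0 0" --pt "0.11 -0.02 -0.02 0 0 0 0" --pt "0.11 -0.02 -0.02 0 0 0 0" --pt "0.11 -0.02 -0.02 0 0 0 0" --pt "0.11 -0.02 -0.02 0 0 0 0" --pt "0.11 -0.02 -0.02 0 0 0 0" --pt "0.11 -0.02 -0.02 0 0 0 0" --pt "0.11 -0.02 -0.02 0 0 0 0" --pt "0.11 -0.02 -0.02 0 0 0 0" --pt "0.11 0 0 0 0 0 0"

```text
time_s: 3.43
tcp_pos: [0.6526, -0.0408, 0.2442]
eef_rot: [180.0, 0.0, -82.4]
contact_force: [0.4, -0.1, 0.1]
gripper_width: 0.0099
gripper_force: 0.0
```

```bash
cat >> h.py <<'E'
from scipy.spatial.transform import Rotation as R
cen=np.array([.5562,.0125]);a=np.radians(7.5);EX=np.array([np.cos(a),np.sin(a)]);EY=np.array([-EX[1],EX[0]])
def where(s,goal=None):
    p=np.array(s['tcp_pos']);d=p[:2]-cen
    print(s['time_s'],'board',(d@EX).round(4),(d@EY).round(4),'z',p[2].round(4),'rpy',np.round(s['eef_rot'],2),'w',s['gripper_width'],'F',np.round(s['contact_force'],1))
    if goal is not None:
        w=np.r_[cen+goal[0]*EX+goal[1]*EY,goal[2]]
        print('tool shift mm',(1000*R.from_euler('xyz',s['eef_rot'],degrees=True).inv().apply(w-p)).round(1))
E
python3 -c "
from plant import *;from h import *
where(get_state(),(.107,-.042,.064))"
```

```text
3.4333 board 0.0886 -0.0654 z 0.2442 rpy [ 1.7996e+02  1.0000e-02 -8.2450e+01] w 0.009888613682954945 F [ 0.4 -0.1  0.1]
tool shift mm [-23.3 -18.5 180.2]
```

Emit:
apply_moves --pt "0.11 -0.0115 -0.0092 0 0 0 0" --pt "0.11 -0.0115 -0.0092 0 0 0 0" --pt "0.11 0 0 0.03 0 0 0" --pt "0.11 0 0 0.03 0 0 0" --pt "0.11 0 0 0.03 0 0 0" --pt "0.11 0 0 0.03 0 0 0" --pt "0.11 0 0 0.02 0 0 0" --pt "0.11 0 0 0.015 0 0 0" --pt "0.11 0 0 0.012 0 0 0" --pt "0.11 0 0 0.012 0 0 0" --pt "0.11 0 0 0 0 0 0" --pt "0.11 0 0 0 0 0 0"

```text
time_s: 4.43
tcp_pos: [0.6657, -0.0191, 0.0664]
eef_rot: [180.0, -0.0, -82.6]
contact_force: [-0.1, -0.0, 1.1]
gripper_width: 0.0097
gripper_force: 0.0
```

```bash
python3 -c "
from plant import *;from h import *;import cv2
where(get_state(),(.107,.166,.064))
c=capture('side');cv2.imwrite('pics/s1.png',cv2.resize(c['frame'][150:310,170:380,::-1],(788,600),interpolation=cv2.INTER_CUBIC))"
```

```text
4.4333 board 0.1045 -0.0456 z 0.0664 rpy [ 1.7997e+02 -1.0000e-02 -8.2600e+01] w 0.009678087578995577 F [-0.1 -0.   1.1]
tool shift mm [-211.6   -2.2    2.4]
```

View pics/s1.png

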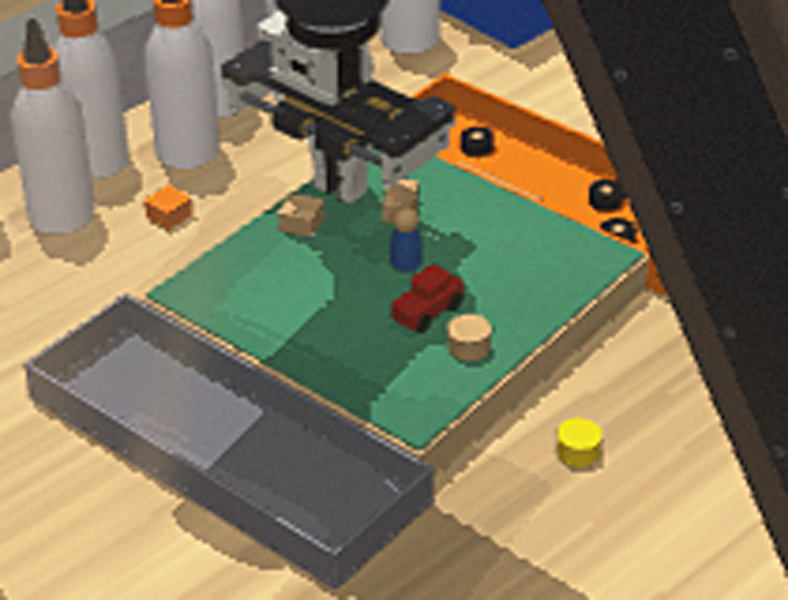

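The fingertips (about (340,190)) stand just behind the square (300,215) and clear of the long block and doll. Pushing now.

Emit:
apply_moves --pt "0.11 -0.004 -0.002 0.001 0 0 0" --pt "0.11 -0.008 0 0 0 0 0" --pt "0.11 -0.008 0 0 0 0 0" --pt "0.11 -0.008 0 0 0 0 0" --pt "0.11 -0.008 0 0 0 0 0" --pt "0.11 -0.008 0 0 0 0 0" --pt "0.11 -0.008 0 0 0 0 0" --pt "0.11 -0.008 0 0 0 0 0" --pt "0.11 -0.008 0 0 0 0 0" --pt "0.11 -0.008 0 0 0 0 0" --pt "0.11 -0.008 0 0 0 0 0" --pt "0.11 -0.008 0 0 0 0 0" --pt "0.11 -0.008 0 0 0 0 0" --pt "0.11 -0.008 0 0 0 0 0" --pt "0.11 -0.008 0 0 0 0 0" --pt "0.11 -0.008 0 0 0 0 0" --pt "0.11 -0.008 0 0 0 0 0" --pt "0.11 -0.008 0 0 0 0 0" --pt "0.11 -0.008 0 0 0 0 0" --pt "0.11 -0.008 0 0 0 0 0"

```text
time_s: 6.15
tcp_pos: [0.6474, 0.1367, 0.0655]
eef_rot: [180.0, -0.0, -82.6]
contact_force: [0.3, 1.2, -0.5]
gripper_width: 0.0097
gripper_force: 0.1
```

Emit:
apply_moves --pt "0.11 -0.008 0 0 0 0 0" --pt "0.11 -0.008 0 0 0 0 0" --pt "0.11 -0.008 0 0 0 0 0" --pt "0.11 -0.008 0 0 0 0 0" --pt "0.11 -0.008 0 0 0 0 0" --pt "0.11 -0.008 0 0 0 0 0" --pt "0.11 -0.008 0 0 0 0 0" --pt "0.11 0 0 0 0 0 0" --pt "0.11 0 0 0 0 0 0" --pt "0.11 0 0 -0.03 0 0 0" --pt "0.11 0 0 -0.03 0 0 0" --pt "0.11 0 0 -0.03 0 0 0" --pt "0.11 0 0 0 0 0 0" --pt "0.11 0 0 0 0 0 0"

```text
time_s: 7.32
tcp_pos: [0.6415, 0.1916, 0.1581]
eef_rot: [-179.8, 0.1, -82.6]
contact_force: [0.6, 0.0, -0.5]
gripper_width: 0.0095
gripper_force: 0.0
```

```bash
python3 -c "
from plant import *;from h import *;import cv2
where(get_state(),(.054,-.108,.156))
c=capture('side');cv2.imwrite('pics/s2.png',cv2.resize(c['frame'][150:310,170:380,::-1],(788,600),interpolation=cv2.INTER_CUBIC))"
```

```text
7.3167 board 0.1079 0.1664 z 0.1581 rpy [-1.7976e+02  1.0000e-01 -8.2620e+01] w 0.009452192476309008 F [ 0.6  0.  -0.5]
tool shift mm [274.5  53.4   1.4]
```

View pics/s2.png

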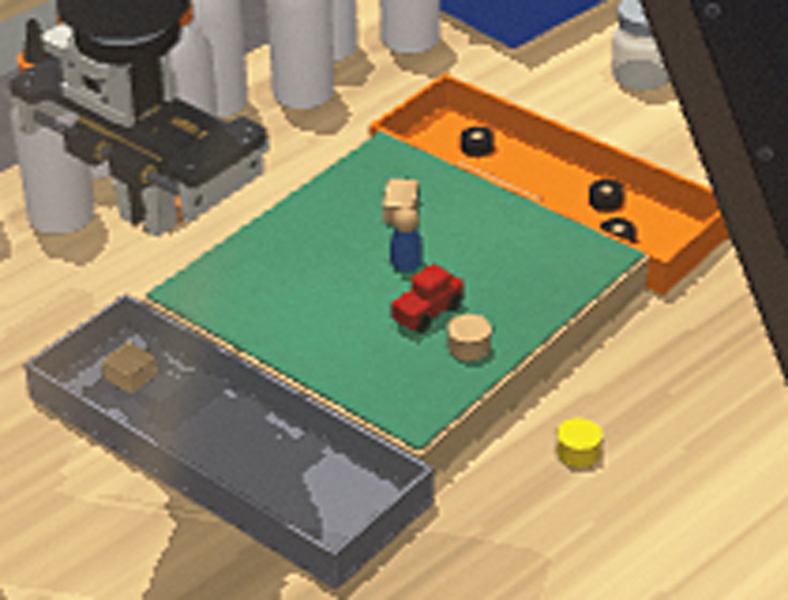

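The square lies in the tray at (130,368) and nothing else has moved. Next is the long block.

Emit:
apply_moves --pt "0.11 0.0275 0.0051 0 0 0 0" --pt "0.11 0.0275 0.0051 0 0 0 0" --pt "0.11 0.0275 0.0051 0 0 0 0" --pt "0.11 0.0275 0.0051 0 0 0 0" --pt "0.11 0.0275 0.0051 0 0 0 0" --pt "0.11 0.0275 0.0051 0 0 0 0" --pt "0.11 0.0275 0.0051 0 0 0 0" --pt "0.11 0.0275 0.0051 0 0 0 0" --pt "0.11 0.0275 0.0051 0 0 0 0" --pt "0.11 0.0275 0.0051 0 0 0 0" --pt "0.11 0 0 0 0 0 0" --pt "0.11 0 0 0.03 0 0 0" --pt "0.11 0 0 0.03 0 0 0" --pt "0.11 0 0 0.02 0 0 0" --pt "0.11 0 0 0.012 0 0 0" --pt "0.11 0 0 0 0 0 0"

```text
time_s: 8.7
tcp_pos: [0.6235, -0.0882, 0.061]
eef_rot: [179.7, -0.0, -82.6]
contact_force: [-0.7, -0.5, 1.1]
gripper_width: 0.0096
gripper_force: 0.0
```

Emit:
apply_moves --pt "0.11 -0.006 0 0 0 0 0" --pt "0.11 -0.006 0 0 0 0 0" --pt "0.11 -0.006 0 0 0 0 0" --pt "0.11 -0.006 0 0 0 0 0" --pt "0.11 -0.006 0 0 0 0 0" --pt "0.11 -0.006 0 0 0 0 0" --pt "0.11 0 0 0 0 0 0"

```text
time_s: 9.28
tcp_pos: [0.6206, -0.0508, 0.0639]
eef_rot: [-180.0, 0.0, -82.5]
contact_force: [-0.3, 0.0, 0.4]
gripper_width: 0.0098
gripper_force: 0.0
```

```bash
python3 -c "
from plant import *;from h import *;import cv2
where(get_state(),(.056,.166,.065))
c=capture('side');cv2.imwrite('pics/s3.png',cv2.resize(c['frame'][150:310,170:380,::-1],(788,600),interpolation=cv2.INTER_CUBIC))"
```

```text
9.2833 board 0.0556 -0.0712 z 0.0639 rpy [-1.7997e+02  1.0000e-02 -8.2540e+01] w 0.009835784294846854 F [-0.3  0.   0.4]
tool shift mm [-237.2   -0.3   -1.1]
```

View pics/s3.png

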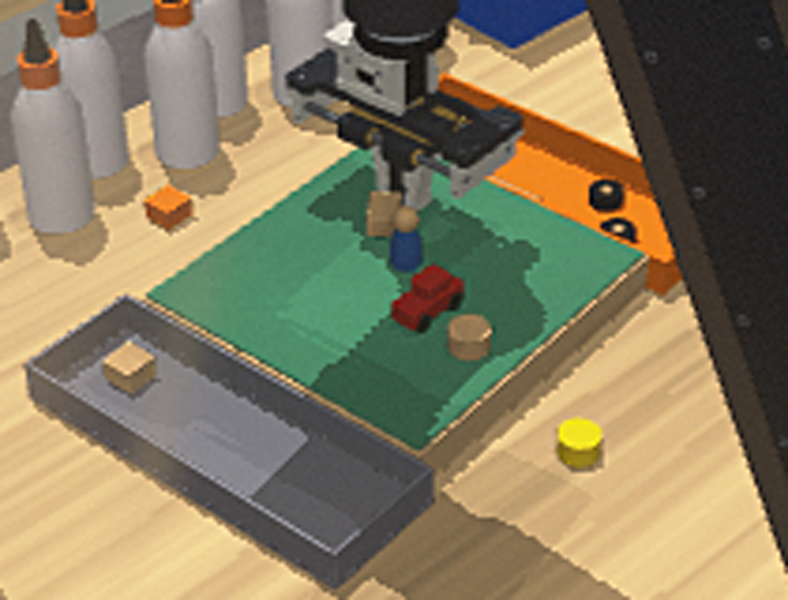

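The long block (385,213) is moving ahead of the fingers and is clear of the doll. I'll continue the sweep.

Emit:
apply_moves --pt "0.11 -0.006 0 -0.001 0 0 0" --pt "0.11 -0.008 0 0 0 0 0" --pt "0.11 -0.008 0 0 0 0 0" --pt "0.11 -0.008 0 0 0 0 0" --pt "0.11 -0.008 0 0 0 0 0" --pt "0.11 -0.008 0 0 0 0 0" --pt "0.11 -0.008 0 0 0 0 0" --pt "0.11 -0.008 0 0 0 0 0" --pt "0.11 -0.008 0 0 0 0 0" --pt "0.11 -0.008 0 0 0 0 0" --pt "0.11 -0.008 0 0 0 0 0" --pt "0.11 -0.008 0 0 0 0 0" --pt "0.11 -0.008 0 0 0 0 0" --pt "0.11 -0.008 0 0 0 0 0" --pt "0.11 -0.008 0 0 0 0 0" --pt "0.11 -0.008 0 0 0 0 0" --pt "0.11 -0.008 0 0 0 0 0" --pt "0.11 -0.008 0 0 0 0 0" --pt "0.11 -0.008 0 0 0 0 0" --pt "0.11 -0.008 0 0 0 0 0"

```text
time_s: 11.0
tcp_pos: [0.6001, 0.1053, 0.0646]
eef_rot: [180.0, 0.0, -82.6]
contact_force: [-0.2, -0.0, 0.6]
gripper_width: 0.0097
gripper_force: 0.2
```

Emit:
apply_moves --pt "0.11 -0.008 0 0 0 0 0" --pt "0.11 -0.008 0 0 0 0 0" --pt "0.11 -0.008 0 0 0 0 0" --pt "0.11 -0.008 0 0 0 0 0" --pt "0.11 -0.008 0 0 0 0 0" --pt "0.11 -0.008 0 0 0 0 0" --pt "0.11 -0.008 0 0 0 0 0" --pt "0.11 -0.008 0 0 0 0 0" --pt "0.11 -0.008 0 0 0 0 0" --pt "0.11 -0.007 0 0 0 0 0" --pt "0.11 0 0 0 0 0 0" --pt "0.11 0 0 0 0 0 0" --pt "0.11 0 0 -0.03 0 0 0" --pt "0.11 0 0 -0.03 0 0 0" --pt "0.11 0 0 -0.03 0 0 0" --pt "0.11 0 0 0 0 0 0" --pt "0.11 0 0 0 0 0 0"

```text
time_s: 12.42
tcp_pos: [0.5911, 0.1831, 0.1568]
eef_rot: [-179.8, 0.1, -82.6]
contact_force: [-0.2, -0.8, -1.8]
gripper_width: 0.0099
gripper_force: 0.0
```

```bash
python3 -c "
from plant import *;from h import *;import cv2
where(get_state(),(-.102,.0,.156))
c=capture('side');cv2.imwrite('pics/s4.png',cv2.resize(c['frame'][150:310,170:380,::-1],(788,600),interpolation=cv2.INTER_CUBIC))"
```

```text
12.4167 board 0.0568 0.1646 z 0.1568 rpy [-1.7978e+02  1.1000e-01 -8.2620e+01] w 0.00994659805771489 F [-0.2 -0.8 -1.8]
tool shift mm [ 1.649e+02  1.585e+02 -1.000e-01]
```

View pics/s4.png

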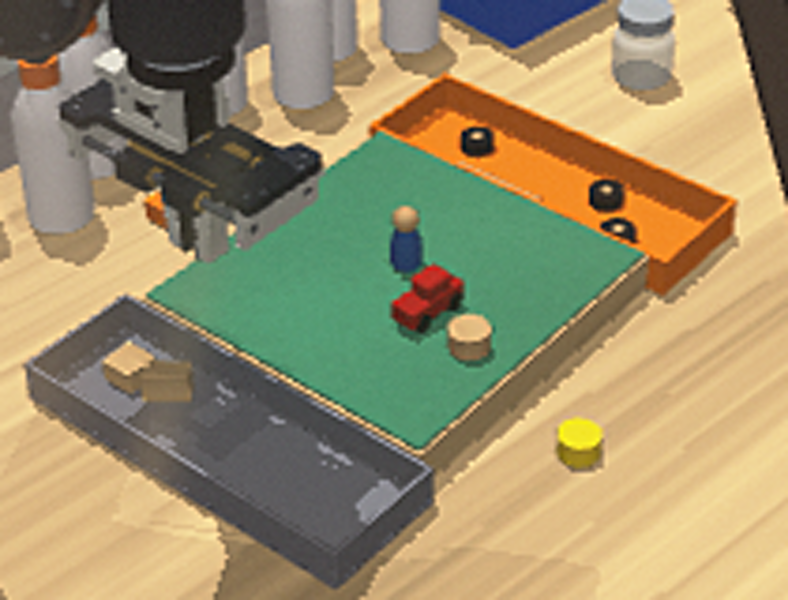

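The long block is in the tray at (165,380), and the doll and car are undisturbed. The round is next.

Emit:
apply_moves --pt "0.11 0.0165 0.0157 0 0 0 0" --pt "0.11 0.0165 0.0157 0 0 0 0" --pt "0.11 0.0165 0.0157 0 0 0 0" --pt "0.11 0.0165 0.0157 0 0 0 0" --pt "0.11 0.0165 0.0157 0 0 0 0" --pt "0.11 0.0165 0.0157 0 0 0 0" --pt "0.11 0.0165 0.0157 0 0 0 0" --pt "0.11 0.0165 0.0157 0 0 0 0" --pt "0.11 0.0165 0.0157 0 0 0 0" --pt "0.11 0.0165 0.0157 0 0 0 0" --pt "0.11 0 0 0 0 0 0" --pt "0.11 0 0 0 0 0 0"

```text
time_s: 13.47
tcp_pos: [0.4544, -0.0021, 0.1538]
eef_rot: [179.9, -0.0, -82.7]
contact_force: [0.2, 1.5, -0.1]
gripper_width: 0.0095
gripper_force: 0.0
```

```bash
python3 -c "
from plant import *;from h import *;import cv2
where(get_state(),(-.101,.0,.065))"
```

```text
13.4667 board -0.1029 -0.0012 z 0.1538 rpy [ 1.7991e+02 -1.0000e-02 -8.2700e+01] w 0.009465882144606235 F [ 0.2  1.5 -0.1]
tool shift mm [-1.2 -2.  88.8]
```

Emit:
apply_moves --pt "0.11 0 0 0.03 0 0 0" --pt "0.11 0 0 0.03 0 0 0" --pt "0.11 0 0 0.02 0 0 0" --pt "0.11 0 -0.001 0.009 0 0 0" --pt "0.11 0 0 0 0 0 0" --pt "0.11 0 0 0 0 0 0" --pt "0.11 -0.005 0 0 0 0 0" --pt "0.11 -0.005 0 0 0 0 0" --pt "0.11 -0.005 0 0 0 0 0" --pt "0.11 -0.005 0 0 0 0 0" --pt "0.11 -0.005 0 0 0 0 0" --pt "0.11 -0.005 0 0 0 0 0" --pt "0.11 0 0 0 0 0 0"

```text
time_s: 14.55
tcp_pos: [0.4528, 0.0299, 0.0658]
eef_rot: [-180.0, 0.0, -82.5]
contact_force: [-0.5, -0.4, 0.2]
gripper_width: 0.0096
gripper_force: 0.0
```

```bash
python3 -c "
from plant import *;from h import *;import cv2
where(get_state(),(-.102,.166,.065))
c=capture('side');cv2.imwrite('pics/s5.png',cv2.resize(c['frame'][150:310,170:380,::-1],(788,600),interpolation=cv2.INTER_CUBIC))"
```

```text
14.55 board -0.1002 0.0307 z 0.0658 rpy [-1.7996e+02  2.0000e-02 -8.2550e+01] w 0.009640079189047116 F [-0.5 -0.4  0.2]
tool shift mm [-135.3    1.9    0.9]
```

View pics/s5.png

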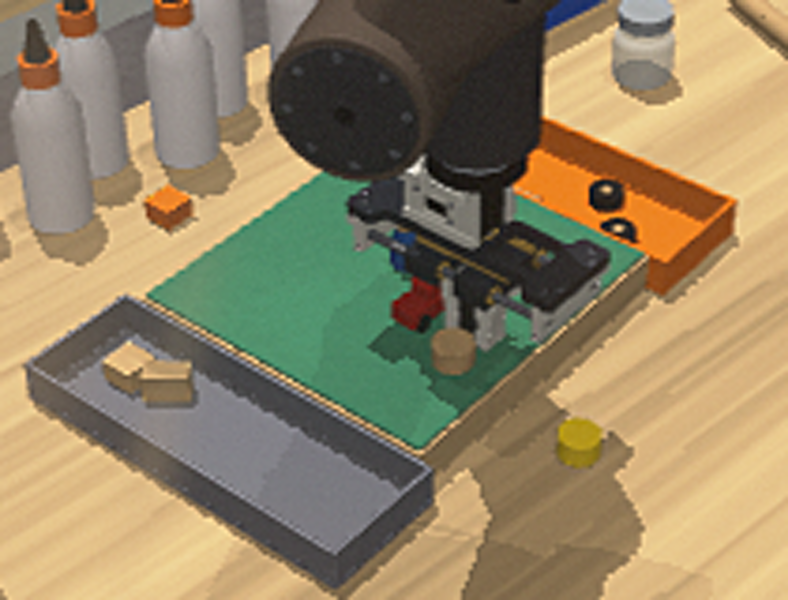

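The disc (453,352) is cradled ahead of the fingers and the car is unmoved. I'll finish the push.

Emit:
apply_moves --pt "0.11 -0.006 0.001 0 0 0 0" --pt "0.11 -0.007 0 0 0 0 0" --pt "0.11 -0.007 0 0 0 0 0" --pt "0.11 -0.007 0 0 0 0 0" --pt "0.11 -0.007 0 0 0 0 0" --pt "0.11 -0.007 0 0 0 0 0" --pt "0.11 -0.007 0 0 0 0 0" --pt "0.11 -0.007 0 0 0 0 0" --pt "0.11 -0.007 0 0 0 0 0" --pt "0.11 -0.007 0 0 0 0 0" --pt "0.11 -0.007 0 0 0 0 0" --pt "0.11 -0.007 0 0 0 0 0" --pt "0.11 -0.007 0 0 0 0 0" --pt "0.11 -0.007 0 0 0 0 0" --pt "0.11 -0.007 0 0 0 0 0" --pt "0.11 -0.007 0 0 0 0 0" --pt "0.11 -0.007 0 0 0 0 0" --pt "0.11 -0.007 0 0 0 0 0" --pt "0.11 -0.007 0 0 0 0 0" --pt "0.11 -0.007 0 0 0 0 0"

```text
time_s: 16.27
tcp_pos: [0.4338, 0.1673, 0.0656]
eef_rot: [180.0, -0.0, -82.6]
contact_force: [1.0, -0.3, -0.1]
gripper_width: 0.0094
gripper_force: 0.0
```

Emit:
apply_moves --pt "0.11 0 0 0 0 0 0" --pt "0.11 0 0 0 0 0 0" --pt "0.11 0 0 -0.02 0 0 0" --pt "0.11 0 0 -0.03 0 0 0" --pt "0.11 0 0 -0.03 0 0 0" --pt "0.11 0 0 -0.03 0 0 0" --pt "0.11 0 0 -0.03 0 0 0" --pt "0.11 0 0 -0.03 0 0 0" --pt "0.11 0 0 0 0 0 0" --pt "0.11 0 0 0 0 0 0" --pt "0.11 0 0 0 0 0 0" --pt "0.11 0 0 0 0 0 0" --pt "0.11 0 0 0 0 0 0" --pt "0.11 0 0 0 0 0 0" --pt "0.11 0 0 0 0 0 0"

```text
time_s: 17.52
tcp_pos: [0.4337, 0.1664, 0.2349]
eef_rot: [179.9, -0.0, -82.6]
contact_force: [-0.3, 0.2, 0.1]
gripper_width: 0.0099
gripper_force: 0.0
```

```bash
python3 -c "
from plant import *;from h import *;import cv2
where(get_state())
c=capture('side');cv2.imwrite('pics/s6.png',cv2.resize(c['frame'][150:310,170:380,::-1],(788,600),interpolation=cv2.INTER_CUBIC))"
```

```text
17.5167 board -0.1014 0.1686 z 0.2349 rpy [ 1.7993e+02 -5.0000e-02 -8.2600e+01] w 0.009901685765217168 F [-0.3  0.2  0.1]
```

View pics/s6.png

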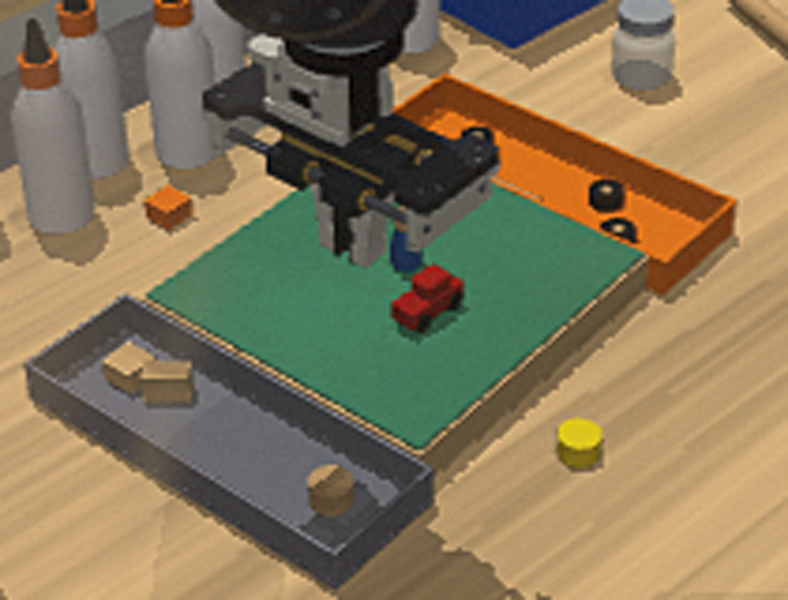

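All three offcuts are in the grey tray: square and long near (150,375), round at (330,490). The car and doll stand where they were, and the gripper is clear above.

```bash
python3 -c "
from plant import *;print(close_job())"
```

```text
the job is handed in; nothing more can be done
None
```

All three offcuts were swept into the grey tray and the job was handed in at about 17.5 s; the last picture showed the red car and blue doll unmoved, and no pass or fail verdict came back.

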